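# Finish packing a layered lunch box

### The arm

A 6-joint arm with a two-finger parallel gripper is mounted at the origin on a cart in front of the work surface, level with it; the furniture and walls round the work are solid. World frame = base frame: x ahead of the robot, y to its left, z up, the work surface at z = 0. Lengths are in mm, angles in degrees, forces in N, time in s.
With the tool pointing down it reaches from about 350 to 850 mm from the base axis. Payload 8.1 kg.
Tool frame: the origin (TCP) lies between the finger pads; the fingertips stand 22 mm ahead of it and the grasp point (between the pads) lies 3 mm ahead of it; z points along the fingers, y is the line along which they close (so a half turn about z gives the same grasp; the last joint's range is limited). The gripper opens to 85 mm and grips with 20 to 120 N. Pads are 22 mm wide; open, the fingers measure 114 mm over their backs; the gripper's body (76 mm by 85 mm) begins 54 mm behind the grasp point. The pads swing forward as they close: fully open they stand 13 mm farther back than shut.
Start: joints at [-76.284, 7.471, 85.268, -0, 87.261, -4.893], TCP at [191.492, -568.627, 253.292] pointing down, gripper open.
Joint ranges: [-169.43, 169.43], [-51.17, 129.36], [1.28, 143.12], [-76.62, 256.62], [0, 156.53], [-152.29, 152.29]. Speed limits (degrees/s): [136.94, 136.94, 159.86, 180, 180, 180].

### API

Orientations are given as [roll, pitch, yaw] about the fixed x, y, z axes, in that order (R = Rz(yaw) Ry(pitch) Rx(roll)).
In Python, from bench import r, vision gives the robot as it stands.
- The arm moves only by the tool step_arm, never from a script. Its argument "targets" is a list that holds one entry, the list of rows, each a list of 6 numbers: the shift along the world's x, y, z in mm, then the turn, a rotation vector about the world's x, y, z in rad. In form: [[[x, y, z, rx, ry, rz], ...]]. A call has 1 to 12 rows; each row is the pose to reach, as a shift and turn from the pose commanded when the call began; what a row does not reach only later rows make up. A row lasts 1/12 s, in which the tool goes at most 41.7 mm and 7.16 degrees, less where a joint would pass 70% of its speed; a pose out of reach is approached as far as the arm can. A call with a gripper value outside its range is refused whole. "fingers" is the gripper's target within -1 to 1 (shut at 1, half-way at 0, fully open at -1), set as the call begins (left out, the last holds). The fingers move at their own pace and stop on an object; "newtons" is the grip in N (left out, the last holds). Time passes only in rows, so rows that repeat a pose let the fingers close. It gives the time, the measured TCP pose, the force, the opening and the grip force at its end, in the units of the state.
- r.sense(): the state, without advancing time (a new reading comes with each control period).
- vision.snapshot(name): name is "scene" or "side" or "wrist"; returns a dict with "img" (384x512x3 uint8, blue, green, red), "mtx" (3x3 intrinsics, pixels), "D" ([k1, k2, p1, p2, k3] as OpenCV has them; the pictures are not rectified), "eye" and "attitude" of the camera in the world. Camera axes: x right, y up, looking along -z (the intrinsics and any distortion apply to the point x, -y, -z); pixel columns grow to the right and rows downward; lengths in mm; the calibration is good to about 2 mm. A picture is of the moment at which its call begins. There is no depth.
- r.hand_in(): hands the job in; it is judged then, once.
The state is a dict: "time": time; "joint_pos": joint angles; "qd": joint speeds; "joint_efforts": joint torques, N m; "tool_pos": TCP position; "tcp_rot": TCP orientation; "ft_force": force on the tool from outside, world axes, zero at the start; "wrist_torque": the same for the moment, N m; "finger_gap": finger opening in mm; "grip_force": force on a finger pad.
Only numpy, scipy, OpenCV 4.12 (cv2) and the standard library are available. Lean on these libraries where they do the work, as an engineer would, in place of code of your own. Each camera call takes 0.05 s, during which the arm holds its last target. There are 200 camera calls.

### The job

The tin already lies in the bottom of the steel lunch box. Lay the divider plate into the box over the tin, grip upward, so that it rests level on the steps at both ends; let go of it, and then stand the round snack tub with the grey lid upright on the divider beside its grip.

Things in the scene. Friction and masses are not known exactly. Their poses are not given: they have to be found in the camera images.
- lunch_box: Open steel lunch box, no lid, loose on the worktop, 0.9 kg. Outside 142 x 190 x 100 mm high, inside 136 (x) by 184 (y), walls and floor 3 mm. At each short end (+y, -y) inside a solid step 34 mm wide along y, full width in x, top 50 mm above the underside; the well between them holds the tin. Origin: centre of the underside; y along the long side, z up.
- tuna_tin: Round food tin, 86 mm in diameter, 40 mm high, lying flat on the floor of the lunch box in the well between the steps, its top below the steps. It stays there. Origin: centre of the underside, z up.
- divider: Grey plastic plate, 110 (x) by 158 (y) by 5 mm, 0.12 kg, flat on the worktop, grip up. Grip: upright fin across its middle, 12 mm thick (y), 60 mm long (x), rounded top 43 mm above the underside. In the box: long side along the box's long side, either way round, 13 mm play all round. Origin: centre of the underside; y along the long side, z up.
- round_tub: Round white snack tub, closed fixed grey lid, 40 mm high, lid 52 mm across, body 47 to 50 mm, 0.08 kg, upright on the worktop. (A square tub of the same make stands about too; it is not wanted.) On the divider there is room for it on either side of the grip, best with its centre 42 mm from the grip along the divider's y. Origin: centre of the underside, z up.
Not all that is in view belongs to the job. Leave any purple look-alike of the round_tub alone.

How it is judged:
By the outcome, as a careful person would: the job done as asked, in the order asked, and still so for the second after the job is handed in, with the robot touching nothing.
It also fails if it takes over 61 s, if anything falls off the work surface, if the arm or the gripper's body presses on something with over 40 N, if the wrist force passes 120 N, or if a joint passes its speed limit or range.

## Working session

There is one attempt and no reset: what is moved stays moved. The work goes in short steps, Python scripts to look and compute and a tool call to move; the robot and the scene stay as the last step left them, time stands still between calls to the robot, and variables do not carry over. Pictures are saved under pics/ and viewed, at most 10 in all, crops included, and the job is handed in when it is done.

Besides the shell and the picture viewer there is one more tool, called after "Request:" in YAML: its name, and indented under it one key for each argument. step_arm: Moves the arm, as the interface text tells. Its arguments: {"type":"object","properties":{"targets":{"type":"array"},"fingers":{"type":"number"},"newtons":{"type":"number"}},"required":["targets"]}

```bash
mkdir -p pics; ls; cat > h.py <<'E'
import sys; sys.path.insert(0,'.')
import numpy as np, cv2
from bench import r, vision
from scipy.spatial.transform import Rotation as R
def att(a):
    a=np.array(a,float)
    return a if a.shape==(3,3) else (R.from_euler('xyz',a,degrees=True).as_matrix() if a.size==3 else R.from_quat(a).as_matrix())
def ray(s,uv):
    p=cv2.undistortPoints(np.array(uv,float).reshape(-1,1,2),np.array(s['mtx'],float),np.array(s['D'],float)).reshape(-1,2)
    d=np.c_[p[:,0],-p[:,1],-np.ones(len(p))]@att(s['attitude']).T
    return np.array(s['eye'],float),d
def on(s,uv,z):
    e,d=ray(s,uv); return e+d*((z-e[2])/d[:,2])[:,None]
def tri(s1,a,s2,b):
    e1,d1=ray(s1,[a]);e2,d2=ray(s2,[b]);d1=d1[0]/np.linalg.norm(d1);d2=d2[0]/np.linalg.norm(d2)
    t=np.linalg.lstsq(np.c_[d1,-d2],e2-e1,rcond=None)[0]
    p=e1+t[0]*d1;q=e2+t[1]*d2; return (p+q)/2,np.linalg.norm(p-q)
E
python3 - <<'E'
from h import *
import pickle
S={}
for n in('scene','side'):
    s=vision.snapshot(n);S[n]=s;cv2.imwrite(f'pics/{n}0.png',s['img']);print(n,s['eye'],s['attitude'])
pickle.dump(S,open('s0.pkl','wb'))
print(r.sense())
cv2.imwrite('pics/both0.png',cv2.resize(np.vstack([S['scene']['img'],S['side']['img']]),None,fx=.78,fy=.78))
E
```

```text
pics
scene [-289.51376635  828.83534003  891.54740117] [  54.06156041    1.19179927 -136.39550803]
side [ 910.6251258  -412.85972157 1050.00007782] [28.6118146   0.67180016 41.1292407 ]
{'time': 0.1, 'joint_pos': array([-7.62838983e+01,  7.51091536e+00,  8.53232231e+01, -9.16930796e-04,
        8.72617725e+01, -4.89347898e+00]), 'qd': array([-0.14730287, -0.06224231, -0.09985218,  0.06898307,  0.08602269,
        0.01824374]), 'joint_efforts': array([ 1.58526705e-03, -5.70948529e+01, -5.01943874e+01, -1.62927131e-04,
        8.07556644e-03,  4.46193678e-05]), 'tool_pos': array([ 191.37303451, -568.17668578,  252.34614399]), 'tcp_rot': array([-1.79904361e+02, -7.26906897e-03,  1.86096192e+01]), 'ft_force': array([ 0.10620004, -0.19249001,  0.67993145]), 'wrist_torque': array([-0.01045287,  0.01686262,  0.02838904]), 'grip_force': 0.0, 'finger_gap': 85.15674443586276}
```

View pics/scene0.png

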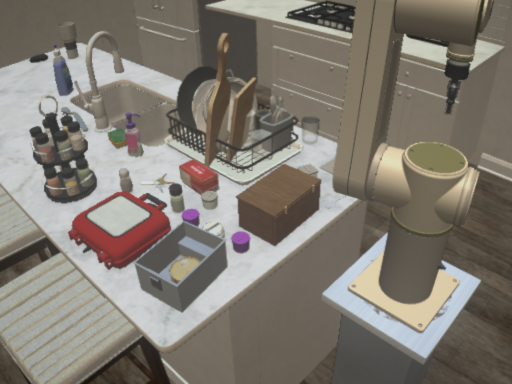

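View pics/side0.png

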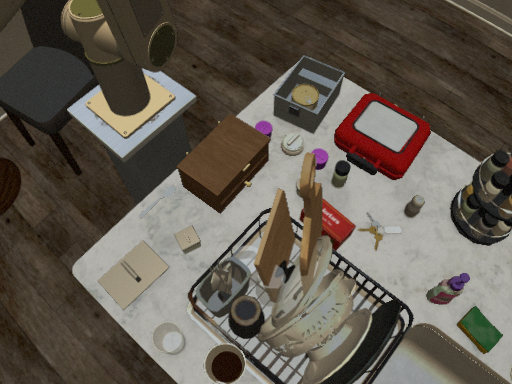

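The scene view shows the box at (183,265), tin inside it at (185,268), wooden chest (280,203), red case (120,227). The side view shows the box at (310,92) and the divider, tan-grey with its fin, at (133,273). Candidates for the tub, to be checked in a crop:
- side (292,143) = scene (213,230), a white disc
- scene (210,200) = side (~303,185), a small grey-lidded round
- side (188,237), a square tub
- purple look-alikes at side (263,128) and (320,157)
- side (341,173), a jar

```bash
python3 - <<'E'
from h import *
import pickle
S=pickle.load(open('s0.pkl','rb'))
a=S['scene']['img'][170:290,130:290];b=S['side']['img'][50:210,240:400];c=S['side']['img'][210:320,80:240]
f=lambda x,k:cv2.resize(x,None,fx=k,fy=k,interpolation=cv2.INTER_CUBIC)
A=f(a,2.5);B=f(b,2.4)[:,:384];C=f(c,2.5)
im=np.zeros((590,790,3),np.uint8);im[:300,:400]=A[:300,:400];im[:384,402:786]=B[:384];im[305:580,:400]=C[:275,:400]
cv2.imwrite('pics/crop1.png',im)
for n,uv,z in[('side',(292,141),40),('scene',(213,230),40),('scene',(209,198),40),('side',(305,185),40),('side',(187,233),40),('side',(133,273),5),('side',(310,92),50),('side',(341,166),50)]:
    print(n,uv,on(S[n],[uv],z).round(0))
E
```

```text
side (292, 141) [[515. 194.  40.]]
scene (213, 230) [[500. 211.  40.]]
scene (209, 198) [[623. 117.  40.]]
side (305, 185) [[633. 102.  40.]]
side (187, 233) [[ 490. -210.   40.]]
side (133, 273) [[ 449. -376.    5.]]
side (310, 92) [[445. 371.  50.]]
side (341, 166) [[675. 211.  50.]]
```

View pics/crop1.png

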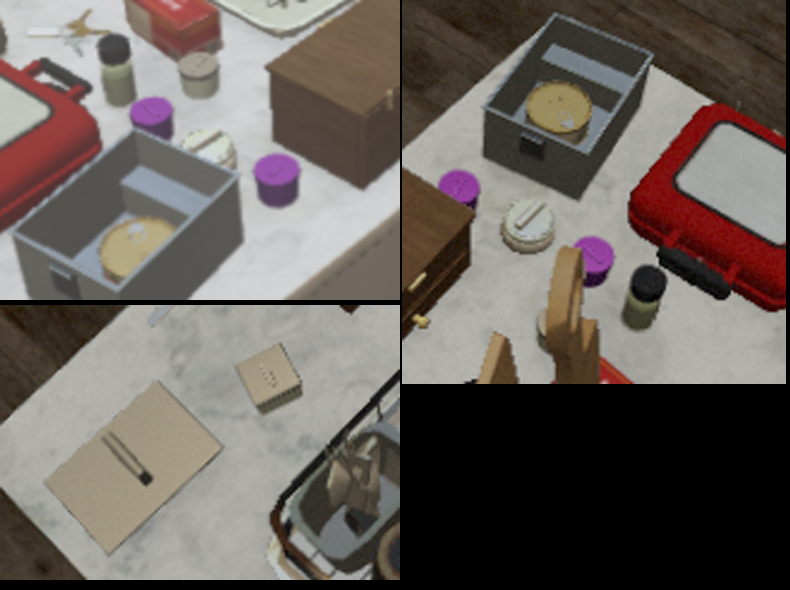

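The crop shows a round tub with a tan-grey lid at scene (209,200). It matches the finish of the divider and the square tub, and it has the purple tubs' shape and size. The white disc with a ridge at side (292,143) is bigger, something like a timer, so it isn't the tub. The square tub is at side (188,237) and the divider at (133,273). I choose the tub at about (625,110) and will check it with the wrist camera. First I measure the divider and box corners.

```bash
python3 - <<'E'
from h import *
import pickle
S=pickle.load(open('s0.pkl','rb'));s=S['side']
cr=np.array([(46,482),(157,382),(222,447),(110,552)],float);uv=np.c_[80+cr[:,0]/2.5,210+(cr[:,1]-305)/2.5]
P=on(s,uv,5);print(P.round(0),P.mean(0));print(np.linalg.norm(np.roll(P,-1,0)-P,axis=1),np.degrees(np.arctan2(*(np.roll(P,-1,0)-P)[:,1::-1].T)))
f=np.array([(107,434),(148,482)],float);print('fin',on(s,np.c_[80+f[:,0]/2.5,210+(f[:,1]-305)/2.5],40))
cr=np.array([(562,15),(652,57),(581,150),(485,107)],float);uv=np.c_[240+(cr[:,0]-402)/2.4,50+cr[:,1]/2.4]
P=on(s,uv,100);print(P.round(0),P.mean(0));print(np.linalg.norm(np.roll(P,-1,0)-P,axis=1),np.degrees(np.arctan2(*(np.roll(P,-1,0)-P)[:,1::-1].T)))
cr=np.array([(136,133),(242,176),(118,288),(18,233)],float);P=on(S['scene'],np.c_[130+cr[:,0]/2.5,170+cr[:,1]/2.5],100);print(P.round(0),P.mean(0))
for n,uv in[('side',(263,124)),('side',(320,154)),('scene',(192,216)),('scene',(241,237))]:print(on(S[n],[uv],40).round(0))
E
```

```text
[[ 396. -453.    5.]
 [ 401. -298.    5.]
 [ 507. -302.    5.]
 [ 501. -455.    5.]] [ 451.2014727 -376.9513819    5.       ]
[154.78674815 105.68689376 153.6971965  105.68423004] [ 87.93552051  -1.98005912 -92.06816473 178.61064965]
fin [[ 421.5456218  -375.0648264    40.        ]
 [ 490.87854019 -380.55351155   40.        ]]
[[369. 446. 100.]
 [502. 462. 100.]
 [525. 279. 100.]
 [395. 256. 100.]] [447.87599377 360.47428555 100.        ]
[133.49499956 184.76271913 131.56642873 192.07725312] [   6.89164261  -82.86955837 -169.93016811   97.75702625]
[[523. 288. 100.]
 [388. 258. 100.]
 [360. 443. 100.]
 [490. 466. 100.]] [440.19260374 363.90940745 100.        ]
[[410. 186.  40.]]
[[603. 211.  40.]]
[[594. 211.  40.]]
[[420. 178.  40.]]
```

Request:
step_arm:
  targets:
    - [[260, 191, 0, 0, 0, -0.36], [260, 191, 0, 0, 0, -0.36], [260, 191, 0, 0, 0, -0.36], [260, 191, 0, 0, 0, -0.36], [260, 191, 0, 0, 0, -0.36], [260, 191, 0, 0, 0, -0.36], [260, 191, 0, 0, 0, -0.36], [260, 191, 0, 0, 0, -0.36], [260, 191, 0, 0, 0, -0.36], [260, 191, 0, 0, 0, -0.36], [260, 191, 0, 0, 0, -0.36]]
  fingers: 0
  newtons: 50

```text
time: 1.02
tool_pos: [451.3, -377.4, 252.8]
tcp_rot: [-180.0, 0.1, -2.0]
ft_force: [0.5, -0.7, -0.0]
finger_gap: 42.5
grip_force: 0.0
```

```bash
python3 - <<'E'
from h import *
import pickle
s=vision.snapshot('wrist');pickle.dump(s,open('w1.pkl','wb'));cv2.imwrite('pics/w1.png',s['img']);print(s['eye'],s['attitude'],r.sense()['tool_pos'],r.sense()['tcp_rot'])
E
```

```text
[ 529.5345845  -379.9778655   372.95645614] [-1.78492077e+01  2.09988137e-02 -9.19520967e+01] [ 450.83700425 -377.96314173  252.88537456] [-1.79989295e+02  4.98010432e-02 -2.03845891e+00]
```

View pics/w1.png

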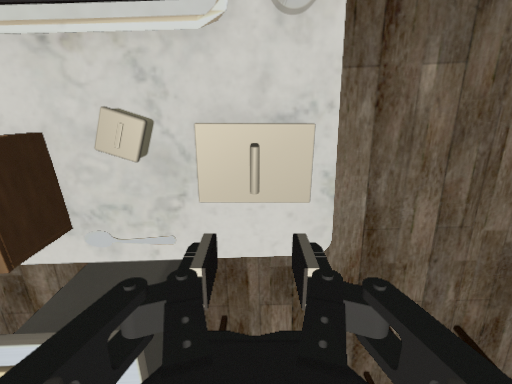

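The wrist view shows the divider with corners at (194,123), (316,123), (311,203), (199,203) and its fin running from (254,145) to (254,193). The square tub is at (122,133).

```bash
python3 - <<'E'
from h import *
import pickle
s=pickle.load(open('w1.pkl','rb'))
P=on(s,[(194,123),(316,123),(311,203),(199,203)],5);print(P.round(0),P.mean(0));print(np.linalg.norm(np.roll(P,-1,0)-P,axis=1),np.degrees(np.arctan2(*(np.roll(P,-1,0)-P)[:,1::-1].T)))
print(on(s,[(254,145),(254.5,193)],43))
E
```

```text
[[ 508. -301.    5.]
 [ 503. -459.    5.]
 [ 393. -456.    5.]
 [ 398. -297.    5.]] [ 450.3401596  -378.14449022    5.        ]
[157.78575119 110.06343453 158.69232829 110.08395805] [-91.95191617 178.33166627  88.05576588  -2.14023668]
[[ 482.56965124 -377.95114868   43.        ]
 [ 422.56398326 -376.51736923   43.        ]]
```

Request:
step_arm:
  targets:
    - [[0, 40, 20, 0, 0, 0], [0, 80, 40, 0, 0, 0], [0, 120, 60, 0, 0, 0], [0, 160, 60, 0, 0, 0], [0, 200, 60, 0, 0, 0], [0, 240, 60, 0, 0, 0], [0, 280, 60, 0, 0, 0], [0, 320, 60, 0, 0, 0], [0, 360, 60, 0, 0, 0], [0, 400, 60, 0, 0, 0], [0, 440, 60, 0, 0, 0], [0, 480, 60, 0, 0, 0]]

```text
time: 2.07
tool_pos: [451.2, 102.8, 313.5]
tcp_rot: [180.0, -0.0, -2.2]
ft_force: [0.5, -0.3, 0.5]
finger_gap: 43.1
grip_force: 0.0
```

Request:
step_arm:
  targets:
    - [[0, 40, 0, 0, 0, 0], [0, 80, 0, 0, 0, 0], [0, 120, 0, 0, 0, 0], [0, 160, 0, 0, 0, 0], [0, 180, 0, 0, 0, 0], [0, 180, 0, 0, 0, 0]]

```text
time: 2.57
tool_pos: [451.3, 284.8, 312.7]
tcp_rot: [-180.0, 0.1, -1.9]
ft_force: [0.2, 0.3, 0.0]
finger_gap: 42.7
grip_force: 0.0
```

```bash
python3 - <<'E'
from h import *
import pickle
s=vision.snapshot('wrist');pickle.dump(s,open('w2.pkl','wb'));cv2.imwrite('pics/w2.png',cv2.resize(s['img'],None,fx=1.5,fy=1.5));print(s['eye'],s['attitude'],r.sense()['tool_pos'],r.sense()['tcp_rot'])
E
```

```text
[529.4515452  282.202863   432.97396135] [-1.78392140e+01  4.91043796e-02 -9.19086856e+01] [451.54530525 282.83893434 312.81129187] [ 1.79973526e+02  4.18355839e-02 -1.95682881e+00]
```

View pics/w2.png

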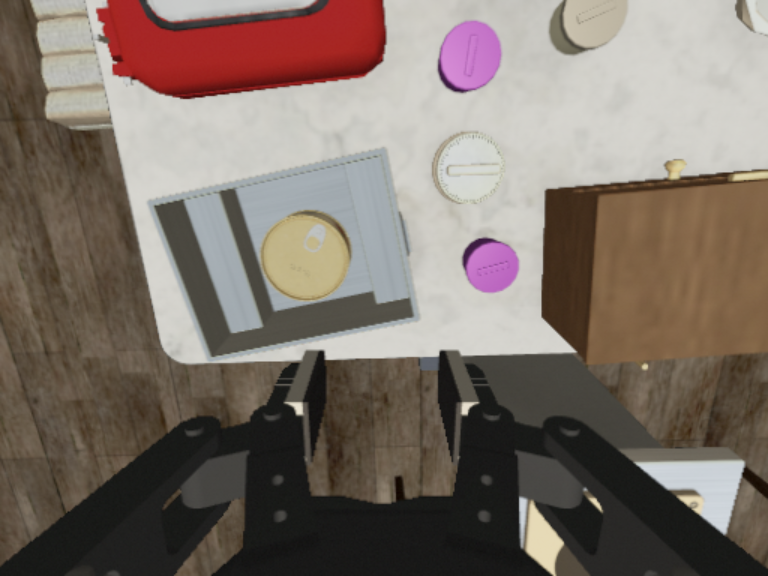

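The wrist view, at 1.5x, shows the box rim corners at (149,202), (387,149), (419,319), (211,357). The grey-lidded round tub has its lid centre at about (595,15), the timer is at (469,167), and the purple tubs are at (470,55) and (491,266).

```bash
python3 - <<'E'
from h import *
import pickle
s=pickle.load(open('w2.pkl','rb'))
P=on(s,np.array([(149,202),(387,149),(419,319),(211,357)])/1.5,100);print(P.round(0),P.mean(0));d=np.roll(P,-1,0)-P;print(np.linalg.norm(d,axis=1),np.degrees(np.arctan2(d[:,1],d[:,0])))
# fit step edges too: near step right-edge lines at z=50
print(on(s,np.array([(186,195),(232,333),(263,326),(217,190),(345,162),(375,304)])/1.5,50).round(0))
print('tub',on(s,np.array([(595,15),(562,15),(628,15)])/1.5,40).round(0))
E
```

```text
[[500. 467. 100.]
 [534. 278. 100.]
 [394. 254. 100.]
 [363. 440. 100.]] [447.74686238 359.70424409 100.        ]
[191.53043848 142.02785175 187.66251321 139.17238967] [ -79.86352011 -170.4305554    99.25998963   11.15929735]
[[501. 460.  50.]
 [364. 438.  50.]
 [371. 406.  50.]
 [504. 431.  50.]
 [525. 315.  50.]
 [391. 293.  50.]]
tub [[631. 105.  40.]
 [632. 132.  40.]
 [630.  78.  40.]]
```

Request:
step_arm:
  targets:
    - [[-1, -41, 0, 0, 0, 0], [-1, -82, 0, 0, 0, 0], [-1, -123, 0, 0, 0, 0], [-1, -164, 0, 0, 0, 0], [-1, -205, 0, 0, 0, 0], [-1, -246, 0, 0, 0, 0], [-1, -287, 0, 0, 0, 0], [-1, -328, 0, 0, 0, 0], [-1, -369, 0, 0, 0, 0], [-1, -410, 0, 0, 0, 0], [-1, -450, 0, 0, 0, 0], [-1, -490, -10, 0, 0, 0]]

```text
time: 3.62
tool_pos: [449.3, -212.1, 305.6]
tcp_rot: [179.9, -0.2, -2.2]
ft_force: [1.2, 0.3, 0.6]
finger_gap: 42.9
grip_force: 0.0
```

Request:
step_arm:
  targets:
    - [[0, -35, -20, 0, 0, 0], [0, -70, -40, 0, 0, 0], [0, -105, -60, 0, 0, 0], [0, -140, -80, 0, 0, 0], [0, -170, -105, 0, 0, 0], [0, -171, -145, 0, 0, 0], [0, -171, -180, 0, 0, 0], [0, -171, -210, 0, 0, 0], [0, -171, -240, 0, 0, 0], [0, -171, -260, 0, 0, 0], [0, -171, -269, 0, 0, 0], [0, -171, -269, 0, 0, 0]]

```text
time: 4.62
tool_pos: [447.5, -378.4, 31.8]
tcp_rot: [-179.8, 0.2, -2.2]
ft_force: [-0.5, 0.5, -1.0]
finger_gap: 42.7
grip_force: 0.0
```

Request:
step_arm:
  targets:
    - [[2, 0, 2, 0, 0, 0], [2, 0, 2, 0, 0, 0], [2, 0, 2, 0, 0, 0], [2, 0, 2, 0, 0, 0], [2, 0, 2, 0, 0, 0], [2, 0, 2, 0, 0, 0], [2, 0, 2, 0, 0, 0], [2, 0, 2, 0, 0, 0]]
  fingers: 1
  newtons: 60

```text
time: 5.28
tool_pos: [454.0, -380.4, 39.3]
tcp_rot: [179.8, -0.2, -2.0]
ft_force: [-2.4, -1.7, 7.1]
finger_gap: 10.7
grip_force: 61.8
```

```bash
python3 - <<'E'
from h import *
for i in range(2):
    s=r.sense();print(s['time'],s['tool_pos'],s['tcp_rot'],s['ft_force'],s['grip_force'],s['finger_gap'])
    vision.snapshot('side')
E
```

```text
5.2833 [ 453.97434838 -380.38557611   39.28512159] [179.78686282  -0.19100984  -2.00263147] [-2.37135397 -1.68070366  7.07390994] 61.775071173906326 10.731646155685644
5.3333 [ 453.94836941 -380.40935398   39.3134122 ] [179.78543237  -0.18927955  -2.00428129] [-2.35501726 -0.80667142  7.53637801] 61.774655878543854 10.756218005685168
```

Request:
step_arm:
  targets:
    - [[0, 0, 15, 0, 0, 0], [0, 0, 40, 0, 0, 0], [0, 0, 75, 0, 0, 0], [0, 0, 110, 0, 0, 0], [0, 0, 130, 0, 0, 0], [0, 0, 130, 0, 0, 0]]

```text
time: 5.88
tool_pos: [455.4, -381.3, 174.4]
tcp_rot: [179.5, -0.5, -2.0]
ft_force: [0.2, -0.4, 0.1]
finger_gap: 11.2
grip_force: 60.6
```

```bash
python3 - <<'E'
from h import *
s=vision.snapshot('wrist');t=vision.snapshot('side');cv2.imwrite('pics/w3.png',np.hstack([s['img'][::1,100:420],t['img'][150:534-150+150,:320][:384] if 0 else cv2.copyMakeBorder(t['img'][100:,:320],0,100,0,0,0)]))
q=r.sense();print(q['tool_pos'],q['tcp_rot'],q['ft_force'],q['wrist_torque'],q['finger_gap'])
E
```

```text
[ 453.37919862 -379.31991842  168.43922406] [ 1.79841675e+02 -1.68600542e-01 -1.99782059e+00] [-0.3319613   1.73133383 -1.97052649] [0.03729174 0.02281319 0.02585009] 10.524800777524726
```

View pics/w3.png

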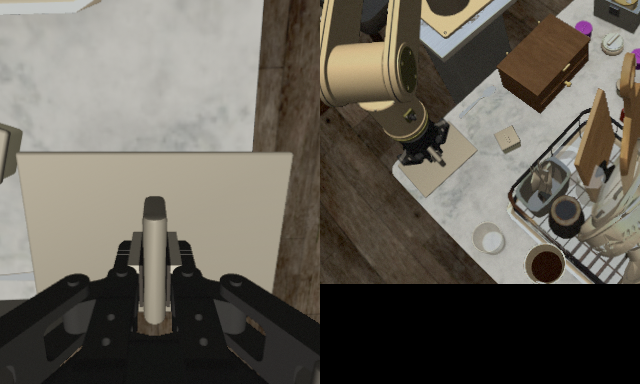

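The divider hangs from the fin in the fingers, square and level. Its far top edge runs from wrist pixel (117,153) to (393,153). From that edge I work out the grip offset.

```bash
python3 - <<'E'
from h import *
s=vision.snapshot('wrist');q=r.sense();print(q['tool_pos'],q['tcp_rot'])
g=cv2.cvtColor(s['img'],cv2.COLOR_BGR2GRAY)
for z in range(120,150,3):
    P=on(s,[(117.5,152.5),(393,153)],z);d=P[0]-P[1];print(z,np.hypot(*d[:2]).round(1),P.mean(0).round(1),np.degrees(np.arctan2(d[1],d[0])).round(2))
E
```

```text
[ 452.50901219 -378.51197857  166.43653505] [ 1.79977390e+02 -2.27904453e-02 -2.00290127e+00]
120 168.5 [ 502.9 -381.8  120. ] 87.88
123 165.5 [ 503.4 -381.8  123. ] 87.88
126 162.5 [ 503.9 -381.8  126. ] 87.88
129 159.5 [ 504.4 -381.8  129. ] 87.88
132 156.5 [ 504.9 -381.8  132. ] 87.88
135 153.5 [ 505.4 -381.8  135. ] 87.88
138 150.5 [ 505.9 -381.8  138. ] 87.88
141 147.6 [ 506.4 -381.8  141. ] 87.88
144 144.6 [ 506.9 -381.8  144. ] 87.88
147 141.6 [ 507.4 -381.8  147. ] 87.88
```

Request:
step_arm:
  targets:
    - [[0, 20, 36, 0, 0, 0], [0, 40, 72, 0, 0, 0], [0, 60, 108, 0, 0, 0.02], [0, 85, 140, 0, 0, 0.04], [0, 120, 150, 0, 0, 0.06], [0, 158, 150, 0, 0, 0.08], [0, 198, 150, 0, 0, 0.1], [0, 239, 150, 0, 0, 0.12], [0, 280, 150, 0, 0, 0.14], [0, 321, 150, 0, 0, 0.16], [0, 362, 150, 0, 0, 0.18], [0, 403, 150, 0, 0, 0.206]]

```text
time: 7.03
tool_pos: [451.3, 26.3, 314.3]
tcp_rot: [-180.0, 0.2, 9.8]
ft_force: [0.9, 0.7, -0.7]
finger_gap: 10.9
grip_force: 60.6
```

Request:
step_arm:
  targets:
    - [[0, 41, 0, 0, 0, 0], [0, 82, 0, 0, 0, 0], [0, 123, 0, 0, 0, 0], [0, 164, 0, 0, 0, 0], [0, 205, 0, 0, 0, 0], [0, 246, 0, 0, 0, 0], [0, 280, 0, 0, 0, 0], [0, 310, 0, 0, 0, 0], [0, 330, -20, 0, 0, 0], [0, 337, -50, 0, 0, 0], [0, 337, -80, 0, 0, 0], [0, 337, -90, 0, 0, 0]]

```text
time: 8.03
tool_pos: [449.2, 360.2, 218.5]
tcp_rot: [179.7, 0.6, 9.9]
ft_force: [-0.8, -0.8, -2.0]
finger_gap: 11.1
grip_force: 60.5
```

Request:
step_arm:
  targets:
    - [[0, 0, 0, 0, 0, 0], [0, 0, 0, 0, 0, 0], [0, 0, 0, 0, 0, 0], [0, 0, 0, 0, 0, 0]]

```text
time: 8.37
tool_pos: [453.7, 361.7, 228.9]
tcp_rot: [-179.9, -0.2, 9.7]
ft_force: [-0.4, -0.7, -0.5]
finger_gap: 10.8
grip_force: 60.5
```

```bash
python3 - <<'E'
from h import *
s=vision.snapshot('wrist');t=vision.snapshot('side');u=vision.snapshot('scene')
f=lambda x,k:cv2.resize(x,None,fx=k,fy=k,interpolation=cv2.INTER_CUBIC)
im=np.zeros((600,800,3),np.uint8);im[:300,:400]=f(s['img'],.78125)[:300];im[:300,400:]=f(t['img'][40:160,230:390],2.5);im[300:,:400]=f(u['img'][190:310,110:270],2.5)
cv2.imwrite('pics/w4.png',im)
import pickle;pickle.dump((s,t,u),open('w4.pkl','wb'))
q=r.sense();print(q['tool_pos'],q['tcp_rot'],q['ft_force'],q['finger_gap'])
E
```

```text
[453.30928187 361.5873303  228.11061563] [-1.79934293e+02 -1.48689031e-01  9.75977593e+00] [-0.15429193 -0.53728293 -0.4604463 ] 10.496520302072598
```

View pics/w4.png

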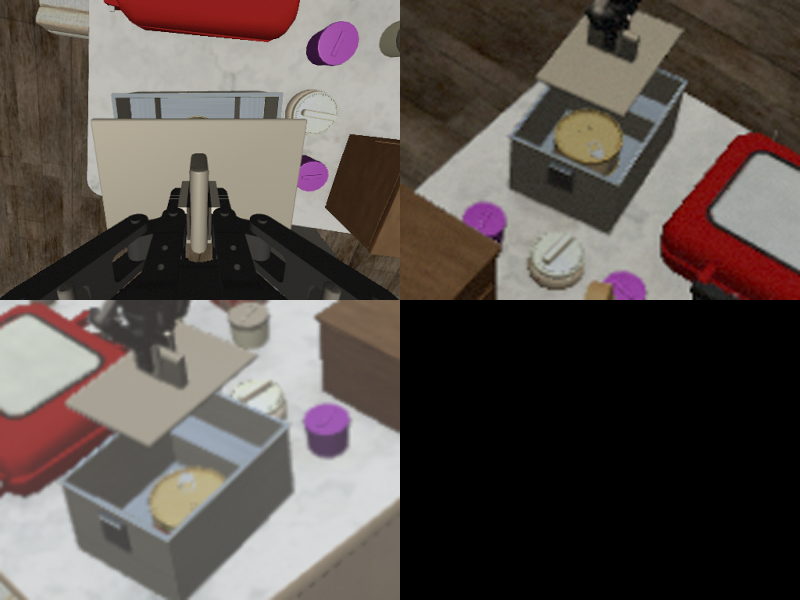

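The wrist view, at 0.78x, shows the far rim of the box from (112,94) to (283,92) and the plate's far edge from (91,119) to (308,120). The plate is nearly parallel to the box and about centred over it. I check the offset numerically.

```bash
python3 - <<'E'
from h import *
import pickle
s,t,u=pickle.load(open('w4.pkl','rb'));k=.78125
for n,a,z,off in[('box',[(112,94),(283,92)],100,71),('plate',[(91,119),(307.5,120)],191,55)]:
    P=on(s,np.array(a)/k,z);d=P[0]-P[1];e=d[:2]/np.hypot(*d[:2]);c=P.mean(0)[:2]-off*np.array([e[1],-e[0]])
    print(n,np.hypot(*d[:2]).round(1),np.degrees(np.arctan2(e[1],e[0]))-90,c)
# side: plate near corners
P=on(t,[(230+137/2.5,40+77/2.5),(230+228/2.5,40+114/2.5),(230+284/2.5,40+30/2.5)],191);print(P, (P[0]+P[2])/2,np.linalg.norm(P[0]-P[1]),np.linalg.norm(P[2]-P[1]))
E
```

```text
box 190.7 10.413072151426022 [448.32008221 361.76219815]
plate 158.9 9.508645460213131 [449.99092037 361.043263  ]
[[410.37121464 277.52197874 191.        ]
 [519.30316663 299.43218443 191.        ]
 [490.56269134 449.3450533  191.        ]] [450.46695299 363.43351602 191.        ] 111.11357828439566 152.64299254751575
```

Request:
step_arm:
  targets:
    - [[-2, 0, -15, 0, 0, 0.01], [-2, 0, -30, 0, 0, 0.01], [-2, 0, -45, 0, 0, 0.01], [-2, 0, -60, 0, 0, 0.01], [-2, 0, -75, 0, 0, 0.01], [-2, 0, -90, 0, 0, 0.01], [-2, 0, -100, 0, 0, 0.01], [-2, 0, -106, 0, 0, 0.01], [-2, 0, -110, 0, 0, 0.01], [-2, 0, -112, 0, 0, 0.01], [-2, 0, -113, 0, 0, 0.01], [-2, 0, -113, 0, 0, 0.01]]

```text
time: 9.52
tool_pos: [450.9, 361.6, 113.9]
tcp_rot: [-180.0, -0.1, 10.4]
ft_force: [-0.6, 0.1, -0.8]
finger_gap: 10.7
grip_force: 60.5
```

Request:
step_arm:
  targets:
    - [[0, 0, 0, 0, 0, 0], [0, 0, 0, 0, 0, 0], [0, 0, 0, 0, 0, 0], [0, 0, 0, 0, 0, 0]]

```text
time: 9.85
tool_pos: [450.6, 361.5, 113.6]
tcp_rot: [-180.0, -0.0, 10.4]
ft_force: [-0.1, 0.2, 0.1]
finger_gap: 10.4
grip_force: 60.5
```

Request:
step_arm:
  targets:
    - [[0, 0, -5, 0, 0, 0], [0, 0, -10, 0, 0, 0], [0, 0, -14, 0, 0, 0], [0, 0, -17, 0, 0, 0], [0, 0, -19, 0, 0, 0], [0, 0, -21, 0, 0, 0], [0, 0, -22, 0, 0, 0], [0, 0, -22, 0, 0, 0], [0, 0, -22, 0, 0, 0]]

```text
time: 10.6
tool_pos: [450.5, 361.4, 91.4]
tcp_rot: [-180.0, -0.0, 10.4]
ft_force: [-0.6, 0.2, -0.9]
finger_gap: 10.5
grip_force: 60.5
```

Request:
step_arm:
  targets:
    - [[0, 0, -1, 0, 0, 0], [0, 0, -2, 0, 0, 0], [0, 0, -3, 0, 0, 0], [0, 0, -3, 0, 0, 0]]

```text
time: 10.93
tool_pos: [450.7, 361.5, 89.3]
tcp_rot: [-180.0, -0.0, 10.4]
ft_force: [-3.4, -3.2, 6.4]
finger_gap: 10.8
grip_force: 61.6
```

Request:
step_arm:
  targets:
    - [[0, 0, 2, 0, 0, 0], [0, 0, 2, 0, 0, 0], [0, 0, 2, 0, 0, 0], [0, 0, 2, 0, 0, 0], [0, 0, 2, 0, 0, 0]]
  fingers: 0

```text
time: 11.35
tool_pos: [450.4, 361.3, 90.1]
tcp_rot: [180.0, 0.0, 10.4]
ft_force: [-0.4, 0.1, -0.1]
finger_gap: 42.6
grip_force: 0.0
```

Request:
step_arm:
  targets:
    - [[0, 0, 15, 0, 0, 0], [0, 0, 40, 0, 0, 0], [0, 0, 80, 0, 0, 0], [0, 0, 120, 0, 0, 0], [0, -20, 155, 0, 0, 0], [10, -50, 170, 0, 0, 0], [30, -80, 180, 0, 0, 0], [40, -100, 180, 0, 0, 0], [40, -100, 180, 0, 0, 0]]
  fingers: -1

```text
time: 12.1
tool_pos: [492.8, 258.0, 271.6]
tcp_rot: [179.9, -0.2, 10.2]
ft_force: [-0.2, -1.3, -0.4]
finger_gap: 85.3
grip_force: 0.0
```

```bash
python3 - <<'E'
from h import *
s=vision.snapshot('wrist');t=vision.snapshot('side');u=vision.snapshot('scene')
f=lambda x,k:cv2.resize(x,None,fx=k,fy=k,interpolation=cv2.INTER_CUBIC)
im=np.zeros((600,800,3),np.uint8);im[:300,:400]=f(s['img'],.78125)[:300];im[:300,400:]=f(t['img'][40:160,230:390],2.5);im[300:,:400]=f(u['img'][190:310,110:270],2.5)
cv2.imwrite('pics/w5.png',im)
import pickle;pickle.dump((s,t,u),open('w5.pkl','wb'))
q=r.sense();print(q['tool_pos'],q['tcp_rot'],q['ft_force'],q['finger_gap'])
E
```

```text
[490.190889   261.46200246 269.80632941] [-1.79982479e+02  5.29201210e-02  1.03163280e+01] [0.36123566 0.81149927 0.1901269 ] 85.05783355113529
```

View pics/w5.png

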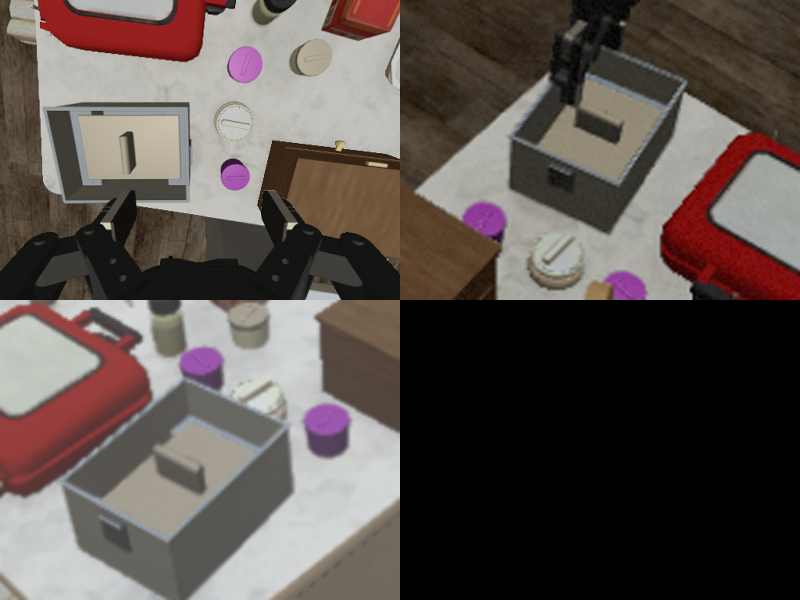

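The divider rests level in the box, inside both rims and resting on both steps, and its fin is at wrist (127,152). The tub lid is at wrist (313,58), with a red carton at (360,20), the chest front at (340,145) and a purple tub at (245,65). I measure these, the board and rack clearance, and the wrist turn.

```bash
python3 - <<'E'
from h import *
import pickle
s,t,u=pickle.load(open('w5.pkl','rb'));S=pickle.load(open('s0.pkl','rb'));k=.78125
P=on(s,np.array([(79,113),(183,115),(182,180),(81,178)])/k,55);print('plate',P.round(0),P.mean(0))
print('fin ends',on(s,np.array([(128,134),(129,172)])/k,93).round(0))
# lid by colour around
x,y=int(313/k),int(58/k);hsv=cv2.cvtColor(s['img'],cv2.COLOR_BGR2HSV);ref=s['img'][y+8,x+6].astype(int);
m=(np.abs(s['img'].astype(int)-ref).max(2)<28).astype(np.uint8);m=cv2.morphologyEx(m,cv2.MORPH_CLOSE,np.ones((5,5)))
n,l,st,c=cv2.connectedComponentsWithStats(m);i=l[y+8,x+6];print('lid',st[i],c[i])
cn=max(cv2.findContours((l==i).astype(np.uint8),0,1)[0],key=cv2.contourArea);Q=on(s,cn.reshape(-1,2),40)[:,:2].astype(np.float32);print(cv2.minEnclosingCircle(Q),Q.mean(0))
print('carton near corners z0/60',on(s,np.array([(322,28),(388,40)])/k,0).round(0),on(s,np.array([(335,0),(388,40)])/k,60).round(0))
print('chest front corners top',tri(S['scene'],(321,184),S['side'],(271,147)), 'board top',tri(S['scene'],(222,38),S['side'],(308,156)))
print('chest in wrist z=100',on(s,np.array([(270,142),(260,198)])/k,100).round(0))
print(r.sense()['joint_pos'])
E
```

```text
plate [[491. 446.  55.]
 [517. 287.  55.]
 [406. 271.  55.]
 [380. 441.  55.]] [448.51317615 361.23829857  55.        ]
fin ends [[482. 358.  93.]
 [424. 352.  93.]]
lid [ 298    0  163  111 7714] [373.20391496  53.84275344]
((646.9300537109375, 140.79270935058594), 92.1810302734375) [648.87286 151.64507]
carton near corners z0/60 [[684.  91.   0.]
 [685. -19.   0.]] [[700. 114.  60.]
 [668.  25.  60.]]
chest front corners top (array([425.23788407,  15.20025967, 138.50684385]), np.float64(240.18704760345966)) board top (array([725.11859221, -72.0600398 , 475.67840864]), np.float64(5.112672089507563))
chest in wrist z=100 [[508. 159. 100.]
 [419. 150. 100.]]
[2.27694395e+01 2.59156775e-01 9.10876432e+01 2.85282652e-02
 8.87010969e+01 1.02452461e+02]
```

Request:
step_arm:
  targets:
    - [[28, -31, 0, 0, 0, 0], [56, -62, -10, 0, 0, 0], [84, -93, -25, 0, 0, 0], [112, -124, -45, 0, 0, 0], [141, -155, -70, 0, 0, 0], [141, -155, -70, 0, 0, 0], [141, -155, -70, 0, 0, 0], [141, -155, -70, 0, 0, 0], [141, -155, -70, 0, 0, 0]]

```text
time: 13.0
tool_pos: [631.0, 108.1, 200.4]
tcp_rot: [-180.0, 0.0, 10.4]
ft_force: [-0.3, 1.2, 0.2]
finger_gap: 85.4
grip_force: 0.0
```

```bash
python3 - <<'E'
from h import *
s=vision.snapshot('wrist');t=vision.snapshot('scene')
f=lambda x,k:cv2.resize(x,None,fx=k,fy=k,interpolation=cv2.INTER_CUBIC)
im=np.zeros((384,800,3),np.uint8);im[:,:512]=s['img'];im[:288,512:]=f(t['img'][130:274,150:294],2)
cv2.imwrite('pics/w6.png',im)
import pickle;pickle.dump(s,open('w6.pkl','wb'))
q=r.sense();print(q['tool_pos'],q['tcp_rot'],q['ft_force'],q['finger_gap'])
E
```

```text
[631.28787835 108.21168887 201.44365613] [-1.79986039e+02 -8.32661491e-02  1.04778225e+01] [ 0.86771088  0.07451859 -0.12905344] 85.3117022344628
```

View pics/w6.png

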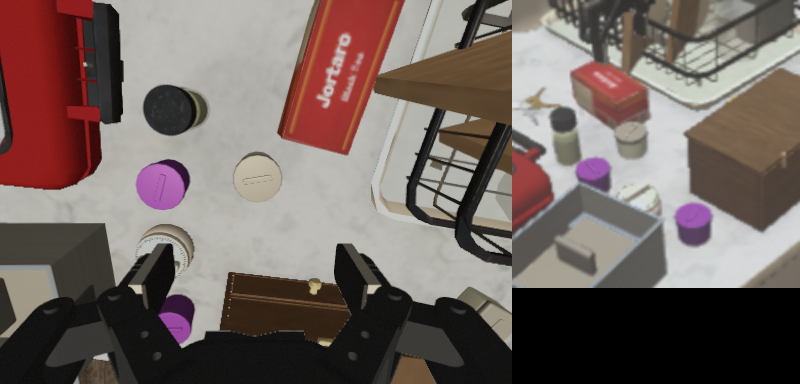

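The wrist view shows the tub with its plain grey lid at (258,178), radius about 25 px. A purple tub is at (163,185), the carton corner at (283,137), and the board and rack start at column 375. This confirms the target.

```bash
python3 - <<'E'
from h import *
import pickle
s=pickle.load(open('w6.pkl','rb'));print(s['eye'])
g=cv2.medianBlur(cv2.cvtColor(s['img'],cv2.COLOR_BGR2GRAY),5)
c=cv2.HoughCircles(g[130:230,210:310],cv2.HOUGH_GRADIENT,1,50,param1=80,param2=15,minRadius=18,maxRadius=34);print(c)
c=c[0,0];u,v,R_=c[0]+210,c[1]+130,c[2]
print(on(s,[(u,v),(u-R_,v),(u+R_,v)],40))
for z in(100,200,300):print('board',on(s,[(375,85)],z))
print('carton',on(s,[(283,137),(348,155)],60))
E
```

```text
[707.89079138 122.29160606 320.70841124]
[[[46.5 47.5 25.1]]]
[[635.79574127 106.83370645  40.        ]
 [631.00964447 132.74404461  40.        ]
 [640.57655882  80.92837879  40.        ]]
board [[736.83408982  36.63153946 100.        ]]
board [[723.72027224  75.44295862 200.        ]]
board [[710.60645465 114.25437778 300.        ]]
carton [[683.6684509   90.82707846  60.        ]
 [678.31246318  26.65019439  60.        ]]
```

Request:
step_arm:
  targets:
    - [[5, -1, -35, 0, 0, 0], [5, -1, -70, 0, 0, 0], [5, -1, -100, 0, 0, 0], [5, -1, -125, 0, 0, 0], [5, -1, -145, 0, 0, 0], [5, -1, -160, 0, 0, 0], [5, -1, -168, 0, 0, 0], [5, -1, -170, 0, 0, 0], [5, -1, -170, 0, 0, 0], [5, -1, -170, 0, 0, 0], [5, -1, -170, 0, 0, 0]]

```text
time: 14.02
tool_pos: [637.9, 105.6, 32.3]
tcp_rot: [180.0, -0.2, 10.4]
ft_force: [0.6, 1.0, 0.9]
finger_gap: 85.4
grip_force: 0.0
```

Request:
step_arm:
  targets:
    - [[0, 0, 0, 0, 0, 0], [0, 0, 0, 0, 0, 0], [0, 0, 0, 0, 0, 0], [0, 0, 0, 0, 0, 0], [0, 0, 0, 0, 0, 0], [0, 0, 0, 0, 0, 0], [0, 0, 0, 0, 0, 0], [0, 0, 0, 0, 0, 0]]
  fingers: 1
  newtons: 40

```text
time: 14.68
tool_pos: [637.0, 105.4, 31.3]
tcp_rot: [180.0, -0.1, 10.4]
ft_force: [-2.5, 0.3, 5.8]
finger_gap: 51.0
grip_force: 41.0
```

Request:
step_arm:
  targets:
    - [[0, 0, 10, 0, 0, 0], [0, 0, 30, 0, 0, 0], [0, 0, 65, 0, 0, 0], [0, 0, 100, 0, 0, 0], [-10, 0, 140, 0, 0, 0], [-20, 10, 170, 0, 0, 0], [-20, 10, 170, 0, 0, 0], [-20, 10, 170, 0, 0, 0], [-20, 10, 170, 0, 0, 0]]

```text
time: 15.43
tool_pos: [616.2, 115.4, 200.1]
tcp_rot: [180.0, 0.0, 10.4]
ft_force: [-0.3, 0.2, -1.7]
finger_gap: 50.6
grip_force: 41.9
```

```bash
python3 - <<'E'
from h import *
s=vision.snapshot('wrist');t=vision.snapshot('scene')
f=lambda x,k:cv2.resize(x,None,fx=k,fy=k,interpolation=cv2.INTER_CUBIC)
im=np.zeros((384,800,3),np.uint8);im[:,:512]=s['img'];im[:288,512:]=f(t['img'][130:274,150:294],2)
cv2.imwrite('pics/w7.png',im)
q=r.sense();print(q['tool_pos'],q['tcp_rot'],q['ft_force'],q['finger_gap'],q['joint_pos'])
E
```

```text
[615.46227329 115.06794129 198.14376544] [-179.99013114    0.1981752    10.35196816] [-0.71960987 -0.0627541  -2.1720499 ] 50.909274965733246 [ 5.90244189e+00  1.33668822e+01  8.44462965e+01 -5.58470775e-03
  8.23851649e+01  8.55512404e+01]
```

View pics/w7.png

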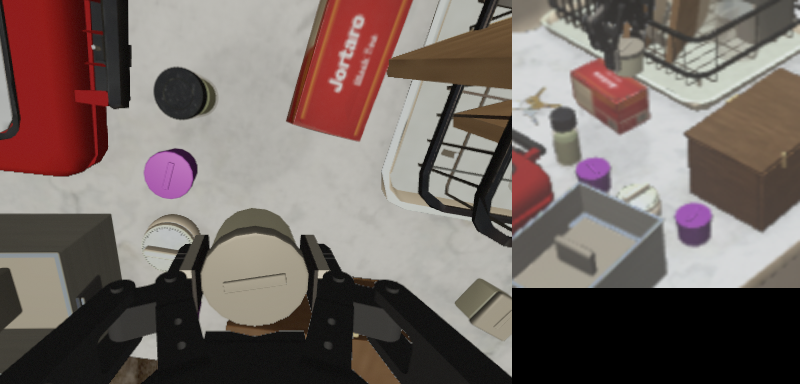

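The tub is held upright and square between the pads. I carry it to a hover over the near (-y) half of the divider and turn the tool 90°, so the fingers lie parallel to the fin.

Request:
step_arm:
  targets:
    - [[-13, 17, 5, 0, 0, 0.12], [-26, 34, 10, 0, 0, 0.24], [-40, 51, 10, 0, 0, 0.36], [-53, 68, 10, 0, 0, 0.48], [-66, 85, 10, 0, 0, 0.6], [-80, 102, 10, 0, 0, 0.72], [-93, 119, 10, 0, 0, 0.84], [-106, 136, 10, 0, 0, 0.96], [-120, 153, 10, 0, 0, 1.08], [-133, 170, 10, 0, 0, 1.2], [-146, 187, 10, 0, 0, 1.32], [-160, 205, 0, 0, 0, 1.44]]

```text
time: 16.53
tool_pos: [456.3, 321.0, 200.3]
tcp_rot: [180.0, 0.0, 93.2]
ft_force: [0.3, -0.3, 0.0]
finger_gap: 50.9
grip_force: 41.9
```

Request:
step_arm:
  targets:
    - [[0, 0, 0, 0, 0, 0.12], [0, 0, 0, 0, 0, 0.13], [0, 0, -20, 0, 0, 0.13], [0, 0, -20, 0, 0, 0.13], [0, 0, -20, 0, 0, 0.13], [0, 0, -20, 0, 0, 0.13], [0, 0, -20, 0, 0, 0.13]]

```text
time: 17.12
tool_pos: [457.1, 320.2, 181.0]
tcp_rot: [180.0, -0.0, 100.2]
ft_force: [0.1, -0.3, -0.9]
finger_gap: 51.1
grip_force: 42.0
```

```bash
python3 - <<'E'
from h import *
s=vision.snapshot('wrist');t=vision.snapshot('side');u=vision.snapshot('scene')
f=lambda x,k:cv2.resize(x,None,fx=k,fy=k,interpolation=cv2.INTER_CUBIC)
im=np.zeros((600,800,3),np.uint8);im[:300,:400]=f(s['img'],.78125)[:300];im[:300,400:]=f(t['img'][40:160,230:390],2.5);im[300:,:400]=f(u['img'][190:310,110:270],2.5)
cv2.imwrite('pics/w8.png',im)
import pickle;pickle.dump((s,t,u),open('w8.pkl','wb'))
q=r.sense();print(q['tool_pos'],q['tcp_rot'],q['ft_force'],q['finger_gap'])
E
```

```text
[457.0161745  320.40101001 181.10289191] [ 1.79934925e+02 -2.13652431e-02  1.00266154e+02] [ 0.80671731  0.13009757 -1.55307058] 50.992968489707486
```

View pics/w8.png

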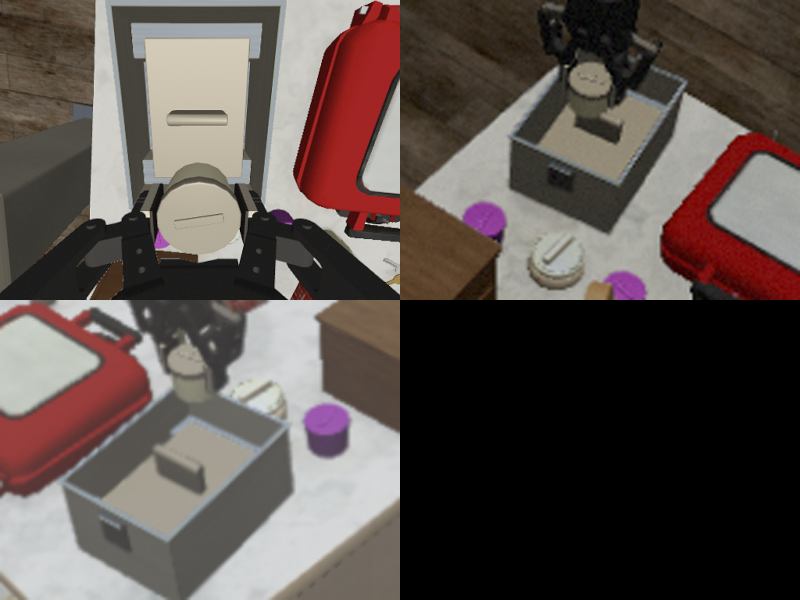

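The wrist view, at 0.78x, shows the fin top at (197,115), the plate from (145,38)-(249,40) to (241,177), and the tub hanging upright, central on the plate's near half. That is already one over the ten pictures (11), so I go on with numbers only.

```bash
python3 - <<'E'
from h import *
import pickle
s,t,u=pickle.load(open('w8.pkl','rb'));k=.78125
F=on(s,np.array([(167,115),(228,115)])/k,93);print(F,F.mean(0),np.linalg.norm(F[0]-F[1]))
P=on(s,np.array([(145,37.5),(249,40.5)])/k,55);print(P,np.linalg.norm(P[0]-P[1]));d=(P[1]-P[0])/np.linalg.norm(P[1]-P[0]);print('c',P.mean(0)+79*np.array([d[1],-d[0],0]),np.degrees(np.arctan2(d[1],d[0])))
E
```

```text
[[418.70419729 361.30397085  93.        ]
 [476.50040216 371.72483524  93.        ]] [447.60229972 366.51440304  93.        ] 58.728150935085665
[[381.72303462 429.05715034  55.        ]
 [487.05381805 445.26881658  55.        ]] 106.57106576672334
c [446.40596246 359.0823916   55.        ] 8.749844889422272
```

Request:
step_arm:
  targets:
    - [[-1, 0, -15, 0, 0, 0], [-1, 0, -30, 0, 0, 0], [-1, 0, -45, 0, 0, 0], [-1, 0, -60, 0, 0, 0], [-1, 0, -72, 0, 0, 0], [-1, 0, -80, 0, 0, 0], [-1, 0, -86, 0, 0, 0], [-1, 0, -89, 0, 0, 0], [-1, 0, -90, 0, 0, 0], [-1, 0, -90, 0, 0, 0], [-1, 0, -90, 0, 0, 0], [-1, 0, -90, 0, 0, 0]]

```text
time: 18.27
tool_pos: [456.0, 320.6, 91.1]
tcp_rot: [179.9, -0.0, 100.3]
ft_force: [-0.4, 0.4, -0.7]
finger_gap: 51.1
grip_force: 42.0
```

Request:
step_arm:
  targets:
    - [[0, 0, -1, 0, 0, 0], [0, 0, -2, 0, 0, 0], [0, 0, -3, 0, 0, 0], [0, 0, -3, 0, 0, 0], [0, 0, -3, 0, 0, 0]]

```text
time: 18.68
tool_pos: [455.4, 320.3, 87.2]
tcp_rot: [-180.0, 0.0, 100.3]
ft_force: [-0.4, 0.0, -1.0]
finger_gap: 50.6
grip_force: 42.0
```

Request:
step_arm:
  targets:
    - [[0, 0, -1, 0, 0, 0], [0, 0, -1, 0, 0, 0], [0, 0, -2, 0, 0, 0], [0, 0, -2, 0, 0, 0]]

```text
time: 19.02
tool_pos: [455.6, 320.4, 86.2]
tcp_rot: [180.0, 0.0, 100.3]
ft_force: [-4.0, -2.1, 7.9]
finger_gap: 50.7
grip_force: 42.5
```

Request:
step_arm:
  targets:
    - [[0, 0, 1, 0, 0, 0], [0, 0, 1, 0, 0, 0], [0, 0, 1, 0, 0, 0], [0, 0, 1, 0, 0, 0], [0, 0, 1, 0, 0, 0]]
  fingers: -0.7

```text
time: 19.43
tool_pos: [455.4, 320.3, 86.1]
tcp_rot: [-180.0, 0.0, 100.3]
ft_force: [0.4, -0.1, 0.1]
finger_gap: 72.3
grip_force: 0.0
```

Request:
step_arm:
  targets:
    - [[0, 0, 8, 0, 0, 0], [0, 0, 20, 0, 0, 0], [0, 0, 40, 0, 0, 0], [0, 0, 70, 0, 0, 0], [0, 0, 105, 0, 0, 0], [0, 0, 140, 0, 0, 0], [0, -30, 170, 0, 0, 0], [0, -65, 185, 0, 0, 0], [0, -100, 185, 0, 0, 0], [0, -120, 185, 0, 0, 0], [0, -120, 185, 0, 0, 0]]

```text
time: 20.35
tool_pos: [456.1, 197.2, 273.6]
tcp_rot: [179.8, 0.1, 100.1]
ft_force: [-0.5, 0.8, -0.3]
finger_gap: 72.5
grip_force: 0.0
```

```bash
python3 - <<'E'
from h import *
s=vision.snapshot('wrist');cv2.imwrite('pics/w9.png',s['img'])
q=r.sense();print(q['tool_pos'],q['tcp_rot'],q['finger_gap'],q['ft_force'])
# project expected points of plate/tub and test what is there
Rm=att(s['attitude'])
def proj(p):
    c=(np.array(p,float)-s['eye'])@Rm; return cv2.projectPoints(np.array([[c[0],-c[1],-c[2]]]),np.zeros(3),np.zeros(3),np.array(s['mtx'],float),np.array(s['D'],float))[0].ravel()
for n,p in[('tub lid',(455.5,319.5,95)),('fin',(448,361,93)),('plate far',(438,415,55))]:print(n,proj(p).round())
u,v=proj((455.5,319.5,95)).astype(int);x0,y0=max(u-60,0),max(v-60,0)
g=cv2.medianBlur(cv2.cvtColor(s['img'],cv2.COLOR_BGR2GRAY),3)[y0:v+60,x0:u+60]
c=cv2.HoughCircles(g,cv2.HOUGH_GRADIENT,1,20,param1=60,param2=14,minRadius=18,maxRadius=40)
for a in c[0][:3]:
    P=on(s,[(a[0]+x0,a[1]+y0),(a[0]+x0-a[2],a[1]+y0),(a[0]+x0+a[2],a[1]+y0)],95);print(a,P[0].round(1),'dia',np.linalg.norm(P[1]-P[2]).round(1))
E
```

```text
[455.97129215 198.88424548 273.223769  ] [ 1.79847344e+02 -9.51085244e-03  1.00146739e+02] 72.59635987591925 [ 0.60281522  0.63862409 -1.22888279]
tub lid [275.  58.]
fin [276.   9.]
plate far [274. -43.]
[59.5 60.5 28. ] [455.2 317.5  95. ] dia 55.0
```

The lid reads as a circle of about 53 mm at the expected height, 2 mm from its target, so the tub stands upright on the divider. The gripper is clear of everything.

```bash
python3 -c "
from h import *
print(r.hand_in())"
```

```text
the job is handed in; nothing more can be done
None
```

The job is handed in, with no verdict shown: the divider lies level on the steps over the tin, released, and the tub stands upright on it about 43 mm from the grip, at 20.4 s of 61 s; I viewed 11 pictures, one over the limit of 10.

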